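Restock the condiment turntable from its carton

ROBOT

A 7-joint arm with a two-finger parallel gripper is mounted at the origin on the work surface. World frame = base frame: x ahead of the robot, y to its left, z up, the work surface at z = 0. Lengths are in mm, angles in rad, forces in N, time in s.
With the tool pointing down it reaches from about 425 to 950 mm from the base axis. Payload 16.7 kg.
Tool frame: the origin (TCP) lies midway between the tips of the shut fingers; the grasp point (between the pads) lies 19 mm behind it; x points along the fingers, z is the direction in which the jaws open and shut, and the axes are right-handed (so a half turn about x gives the same grasp; the last joint's range is limited). The gripper opens to 94 mm and grips with 3 to 60 N. Pads are 16 mm wide; open, the fingers measure 119 mm over their backs; the gripper's body (75 mm by 177 mm) begins 78 mm behind the grasp point.
Start: joints at [-1.397, 0.426, 0.074, 1.606, -0.034, 1.111, -0.067], TCP at [214.129, 640.096, 205.467] pointing down, gripper open.
Joint ranges: [-2.85, 2.85], [-0.5, 2.14], [-1.23, 1.37], [0.21, 2.46], [-1.02, 4.16], [0.16, 2.05], [-2.73, 2.73]. Speed limits (rad/s): [1.89, 1.89, 2.39, 2.39, 3.01, 3.01, 3.01].

INTERFACE

Orientations are given as a unit quaternion [x, y, z, w].
In Python, from bench import r gives the robot as it stands. The module is installed in compiled form; this text tells all that it offers.
- The arm moves only by the tool arm_command, never from a script. Its argument "increments" is a list of rows, each an object of numbers: "grip": the gripper's target within -1 to 1 (fully open at 1, half-way at 0, shut at -1); "dx", "dy", "dz": the shift along the tool's x, y, z in cm; "yaw": the turn about the tool's x in rad. In form: [{"grip": .., "dx": .., "dy": .., "dz": .., "yaw": ..}, ...]. A call has 1 to 12 rows; each row is the pose to reach, as a shift and turn from the pose commanded when the call began, along the tool's axes at that moment; what a row does not reach only later rows make up. A row lasts 1/8 s, in which the tool goes at most 62.5 mm and 10.7 degrees, less where a joint would pass 70% of its speed; a pose out of reach is approached as far as the arm can. A call with a gripper value outside its range is refused whole. The fingers move at their own pace and stop on an object; "grip_force" is the grip in N (left out, the last holds). Time passes only in rows, so rows that repeat a pose let the fingers close. It gives the time, the measured TCP pose, the force and the opening at its end, in the units of the state.
- r.read_state(): the state, without advancing time (a new reading comes with each control period).
- r.camera(name): name is "scene" or "top" or "wrist"; returns the picture (420x560x3 uint8, blue, green, red); there is no depth.
- r.camera_model(name): a dict with "fx", "fy", "cx", "cy" (pixels), "T" (4x4, takes a point from camera to world coordinates). Camera axes: x right, y up, looking along -z (the intrinsics and any distortion apply to the point x, -y, -z); pixel columns grow to the right and rows downward; lengths in mm; the calibration is good to about 2 mm. A picture is of the moment at which its call begins: read the wrist's pose just before it. camera_model takes no time and is no camera call; for the wrist camera it gives the pose at the moment of the call.
- r.hand_in(): hands the job in, once; it reports no verdict.
The state is a dict: "clock": time; "q": joint angles; "joint_velocities": joint speeds; "tau": joint torques, N m; "eef_pos": TCP position; "eef_rot": TCP orientation; "wrist_force": force on the tool from outside, world axes, zero at the start; "moment": the same for the moment, N m; "width": finger opening in mm.
Only numpy, scipy, OpenCV 4.12 (cv2) and the standard library are available. Lean on these libraries where they do the work, as an engineer would, in place of code of your own. Each camera call takes 0.05 s, during which the arm holds its last target.

TASK

Restock the condiment turntable: first fold both half-open flaps of the shipping carton right back, well past upright, then take out the steel shaker and set it down gently, not dropping it, upright and wholly on the one empty round pad of the turntable. The turntable runs very freely and already faces the way the servers want it, so leave it facing that way and do not disturb the condiments standing on it.

Things in the scene. Friction and masses are not known exactly. Their poses are not given: they have to be found in the camera images.
- carton: Fixed brown cardboard carton, 220 (its x) x 170 (its y) x 125 mm high, walls and floor 4 mm. Origin at the centre of its underside on the table, z up. Its two short flaps already hang folded down outside its x ends (they reach 30 mm out); its two long flaps are flap_a and flap_b. Otherwise it holds only the shaker
- flap_a (a joint): Long flap hinged along the top of the carton's +y wall (hinge line along the carton's x, 85 mm from its centre and 127 mm above the table). Light board 216 mm long, 84 mm wide, 4 mm thick. 0 rad = shut flat towards the middle of the carton, 1.57 = upright, up to 2.8 = folded back outside. Starts half open at 0.8 to 1.15. The crease is stiff enough to stay where it is left; pushing its free edge outward takes about 0.5 N
- flap_b (a joint): The same flap on the carton's -y wall; same joint values
- flap_a_edge (a point): Middle of the free edge of flap_a, 84 mm from its hinge
- flap_b_edge (a point): Middle of the free edge of flap_b, 84 mm from its hinge
- shaker: Full stainless steel shaker: plain upright cylinder 54 mm in diameter with a screwed dome lid of 55 mm, 112 mm high over all, about 0.24 kg. Stands upright on the carton's floor (4 mm above the table), within 15 mm of its middle. Origin at the centre of its underside, z up along its axis
- turntable: Fixed round base of the turntable, with the disc that it carries; origin at the centre of its underside on the table, on the disc's axis
- disc (a joint): Turn of the turntable's disc about its upright axis, rad, counter-clockwise from above, 0 at the start. The disc is beech, 310 mm in diameter, its flat top 30 mm above the table; it turns on a free bearing at the slightest sideways push (about 0.05 N at a pad)
- disc_centre (a point): Centre of the disc's top face
- pad (a point): Centre of the empty pad, at the level of the disc's top: a flat black rubber circle 78 mm in diameter, inlaid flush, 105 mm from the disc's centre. Five such pads lie evenly round the disc, 123 mm apart; the other four are occupied. Turns with the disc
- squeeze: Squeeze bottle with a pointed tip standing on another pad of the disc, 54 mm in diameter, 165 mm high; origin at the centre of its underside, z up
- mill: Wooden pepper mill on another pad, 54 mm in diameter, 136 mm high; origin at the centre of its underside, z up
- jar: Glass jar with a metal lid on another pad, 64 mm in diameter, 95 mm high; origin at the centre of its underside, z up
- ramekin: White china ramekin on another pad, 72 mm in diameter, 42 mm high; origin at the centre of its underside, z up

How it is judged:
By the outcome, as a careful person would: the job done as asked, in the order asked, and still so for the second after the job is handed in, with the robot touching nothing.
It also fails if it takes over 58 s, if anything falls off the work surface, if the arm or the gripper's body presses on something with over 40 N, if the wrist force passes 120 N, or if a joint passes its speed limit or range.

## Working session

There is one attempt and no reset: what is moved stays moved. The work goes in short steps, Python scripts to look and compute and a tool call to move; the robot and the scene stay as the last step left them, time stands still between calls to the robot, and variables do not carry over. Pictures are saved under pics/ and viewed, and the job is handed in when it is done.

Besides the shell and the picture viewer there is one more tool, called after "Emit:" as name(argument=value, ...) on one line, values as JSON. arm_command: Moves the arm, as the interface text tells. Its arguments: {"type":"object","properties":{"increments":{"type":"array"},"grip_force":{"type":"number"}},"required":["increments"]}

```bash
mkdir -p pics; python3 - <<'E'
from bench import r
import cv2,json
s=r.read_state();print(s)
for n in("scene","top","wrist"):
    m=r.camera_model(n);print(n,m)
    cv2.imwrite(f"pics/{n}0.png",r.camera(n))
E
```

```text
{'clock': 0.0, 'q': array([-1.39749158,  0.42670061,  0.07384345,  1.60660868, -0.03410832,
        1.1107897 , -0.06712105]), 'joint_velocities': array([-0.00027004, -0.0005955 ,  0.0005339 ,  0.00093446,  0.0006592 ,
       -0.00072512,  0.00144636]), 'tau': array([ 6.69924757e-04, -9.35787392e+01,  3.66648339e+00, -4.54188144e+01,
       -4.89603344e-02,  2.00765982e-02,  6.61714353e-05]), 'eef_pos': array([214.01261694, 639.71468177, 204.79558626]), 'eef_rot': array([-0.41341579,  0.57420358,  0.41285591,  0.57352213]), 'wrist_force': array([ 0.06280913, -0.07571007, -0.61750745]), 'moment': array([-0.06537608,  0.00761909,  0.01317863]), 'width': 93.99569558053513}
scene {'fx': 506.8507003889592, 'fy': 506.8507003889592, 'cx': 282.7534728957843, 'cy': 207.68240545359075, 'T': array([[ 7.69802807e-01, -4.87659783e-01,  4.11814976e-01,
         9.65092147e+02],
       [ 6.38153141e-01,  6.00978969e-01, -4.81232633e-01,
        -4.97371633e+02],
       [-1.28143381e-02,  6.33255252e-01,  7.73836920e-01,
         9.07721369e+02],
       [ 0.00000000e+00,  0.00000000e+00,  0.00000000
[... 239 characters left out ...]
.99954675e-01,  4.81382562e-03,  8.21433402e-03,
         1.34494836e+00],
       [ 8.53997355e-03,  7.20655254e-02,  9.97363338e-01,
         1.22615694e+03],
       [ 0.00000000e+00,  0.00000000e+00,  0.00000000e+00,
         1.00000000e+00]])}
wrist {'fx': 317.7019443335264, 'fy': 317.7019443335264, 'cx': 284.8788937567999, 'cy': 212.3866463019721, 'T': array([[ 3.17011045e-01, -9.11961954e-01, -2.60440763e-01,
         1.38276588e+02],
       [ 9.48419542e-01,  3.04218299e-01,  8.91717365e-02,
         6.65174043e+02],
       [-2.09038497e-03, -2.75275535e-01,  9.61363100e-01,
         3.84205388e+02],
       [ 0.00000000e+00,  0.00000000e+00,  0.00000000e+00,
         1.00000000e+00]])}
```

View pics/scene0.png

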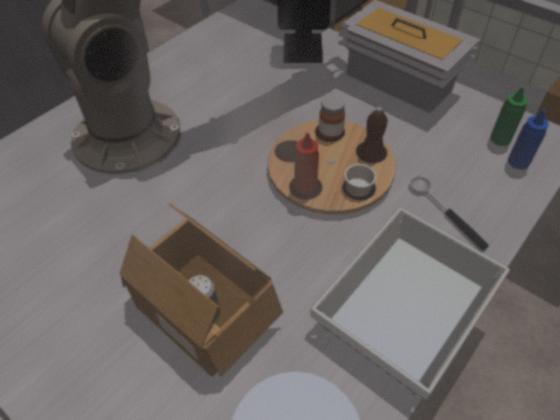

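View pics/top0.png

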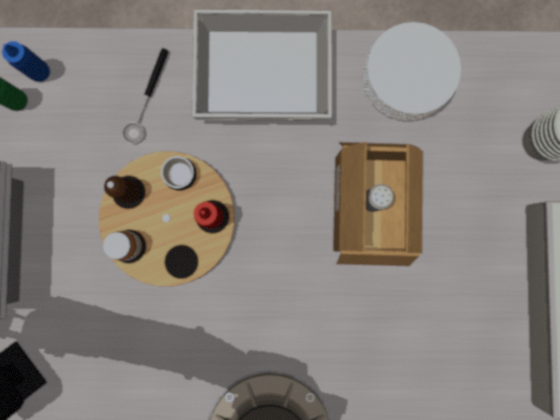

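View pics/wrist0.png

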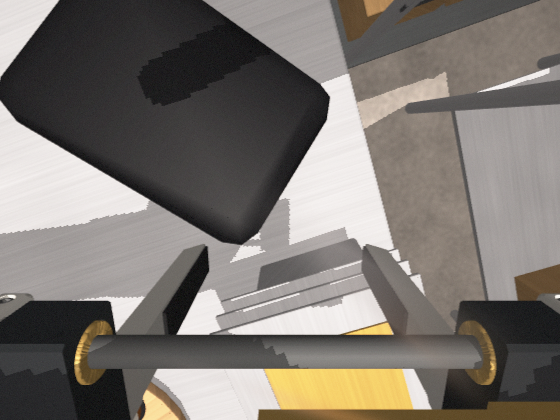

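The scene image shows the carton at about (200,300) and the turntable at (332,165). The top image shows the carton at cols 335-422, rows 143-265, with the shaker lid at (381,197), the disc centre at (166,218) and the empty pad at (181,262). I'll enlarge these for corner picking.

```bash
python3 - <<'E'
import cv2
a=cv2.imread("pics/top0.png")[130:280,320:440]; cv2.imwrite("pics/ct.png",cv2.resize(a,None,fx=4,fy=4,interpolation=cv2.INTER_CUBIC))
a=cv2.imread("pics/scene0.png")[195:375,110:290]; a=cv2.convertScaleAbs(a,alpha=1.5);cv2.imwrite("pics/cs.png",cv2.resize(a,(720,600) if 0 else (600,600),interpolation=cv2.INTER_CUBIC))
a=cv2.imread("pics/top0.png")[143:293,85:245]; cv2.imwrite("pics/tt.png",cv2.resize(a,None,fx=4,fy=4,interpolation=cv2.INTER_CUBIC))
E
```

```text
(no output)
```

View pics/ct.png

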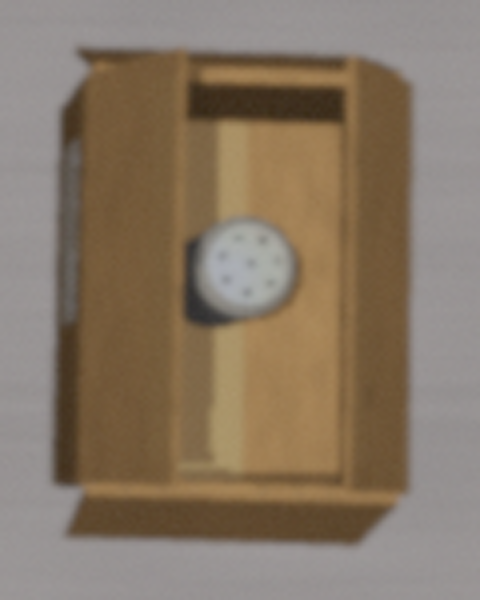

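View pics/cs.png

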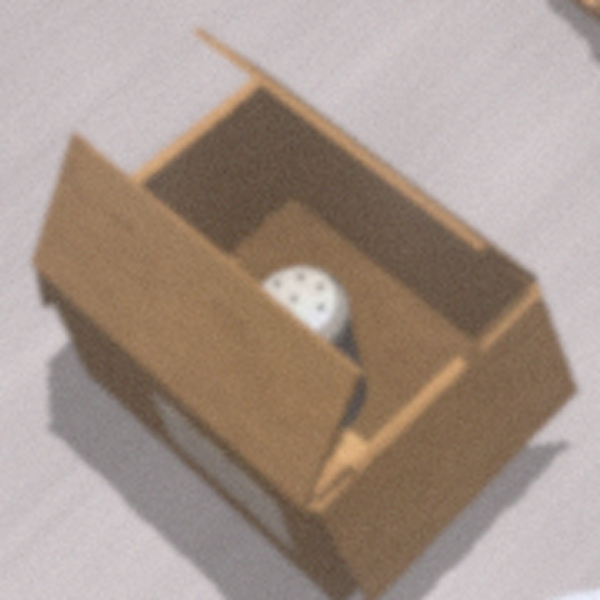

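View pics/tt.png

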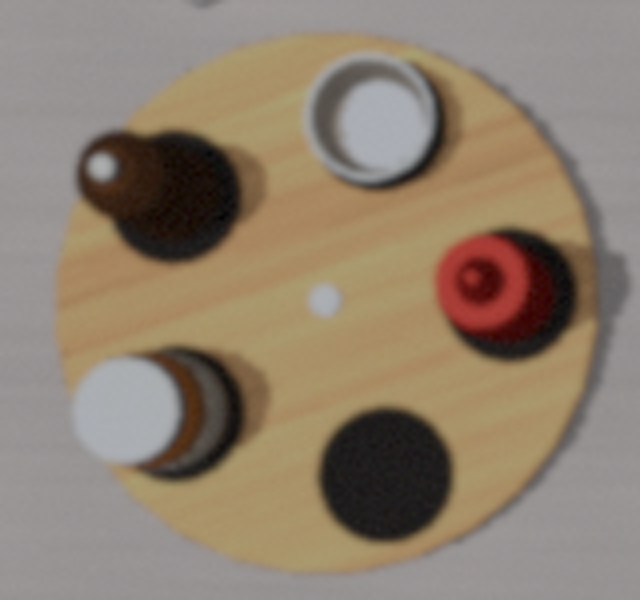

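```bash
cat > h.py <<'E'
import numpy as np
from bench import r
def proj(n,P,m=None):
    m=m or r.camera_model(n);P=np.atleast_2d(P).astype(float)
    c=(P-m["T"][:3,3])@m["T"][:3,:3]
    return np.c_[m["cx"]+m["fx"]*c[:,0]/-c[:,2], m["cy"]+m["fy"]*-c[:,1]/-c[:,2]]
def ray(n,uv,z,m=None):
    m=m or r.camera_model(n);T=m["T"]
    d=T[:3,:3]@np.array([(uv[0]-m["cx"])/m["fx"],-(uv[1]-m["cy"])/m["fy"],-1]);o=T[:3,3]
    return o+d*(z-o[2])/d[2]
E
cat > fit.py <<'E'
from h import *
from scipy.optimize import least_squares
def model(p):
    x,y,w,a,b=p
    R=np.array([[np.cos(w),-np.sin(w),0],[np.sin(w),np.cos(w),0],[0,0,1]])
    L=[]
    for s,t in((1,a),(-1,b)):
        for sx in(1,-1):
            L.append([sx*108,s*85,127]);L.append([sx*108,s*(85-84*np.cos(t)),127+84*np.sin(t)])
    return (R@np.array(L).T).T+[x,y,0]
# idx 0 a+h,1 a+e,2 a-h,3 a-e,4 b+h,5 b+e,6 b-h,7 b-e
T=lambda u,v:(320+u/4,130+v/4); S=lambda u,v:(110+u*.3,195+v*.3)
obs=[("top",0,T(88,70)),("top",1,T(188,50)),("top",2,T(80,487)),("top",3,T(182,485)),
("top",4,T(411,85)),("top",5,T(352,60)),("top",6,T(408,492)),("top",7,T(347,490)),
("scene",7,S(75,135)),("scene",5,S(360,372)),("scene",6,S(36,262)),("scene",4,S(312,508)),("scene",3,S(197,32)),("scene",1,S(482,248))]
ms={n:r.camera_model(n) for n in("top","scene")}
def f(p):
    M=model(p);return np.concatenate([proj(n,M[i],ms[n])[0]-np.array(uv) for n,i,uv in obs])
s=least_squares(f,[430,-200,0,1,1],loss="soft_l1")
print(s.x);print(f(s.x).reshape(-1,2).round(1))
# turntable
def O(u,v):return(85+u/4,143+v/4)
print("disc",ray("top",O(323,300),30),"pad",ray("top",O(386,473),30))
print("shaker",ray("top",T(247,267),114))
for n,uv in(("mill",O(175,197)),("jar",O(178,413)),("sq",O(511,294)),("ram",O(375,119))):print(n,ray("top",uv,30))
print("shaker scene",ray("scene",S(305,297),114))
E
python3 fit.py
```

```text
[ 527.52274234 -233.56363329    6.26064029  -86.8640913    19.79907351]
[[ 0.2  0.3]
 [-0.4 -1.3]
 [ 0.3 -1.7]
 [-0.5 -0.4]
 [-0.5 -1.2]
 [-0.3 -1.9]
 [-0.4 -0.7]
 [ 0.  -0.5]
 [-0.9 -1.3]
 [ 0.1 -0.4]
 [-1.5 -0.4]
 [-2.3 -0.5]
 [-2.  -0.6]
 [-0.6  0.3]]
disc [492.01235699 238.21072188  30.        ] pad [394.19995051 200.76869926  30.        ]
shaker [ 534.98659919 -236.69881968  114.        ]
mill [550.4558947  323.62497034  30.        ]
jar [427.55455443 318.96585807  30.        ]
sq [495.93234933 131.41140151  30.        ]
ram [595.90775946 210.46815929  30.        ]
shaker scene [ 542.54236878 -233.49826754  114.        ]
```

The fit puts the carton centre at (527.5,-233.6) with yaw -0.02. Flap_a is at 1.10 rad and flap_b at 0.95 rad, both in the stated range. The shaker is at about (537,-235), the disc centre at (492,238) and the pad at (394,201), which is 104.7 mm from the disc centre (nominal 105). Next I'll write the conversion to tool axes.

```bash
cat >> h.py <<'E'
from scipy.spatial.transform import Rotation as Ro
def inc(*targets):
    s=r.read_state();R=Ro.from_quat(s["eef_rot"]).as_matrix()
    for t in targets: print(t,"-> cm",((np.array(t)-s["eef_pos"])@R/10).round(2))
def st():
    s=r.read_state();R=Ro.from_quat(s["eef_rot"]).as_matrix()
    print("t",round(s["clock"],2),"pos",s["eef_pos"].round(1),"F",s["wrist_force"].round(2),"w",round(s["width"],1),"q",s["q"].round(2));print("x",R[:,0].round(3),"jaw az deg",np.degrees(np.arctan2(R[1,2],R[0,2])).round(1),"y",R[:,1].round(3))
E
python3 -c "
from h import *
st();inc([430,420,330],[560,150,330],[530,-229,300])"
```

```text
t 0.15 pos [214.  639.8 204.9] F [-0.64 -0.26  0.2 ] w 94.1 q [-1.4   0.43  0.07  1.61 -0.03  1.11 -0.07]
x [-0.    -0.001 -1.   ] jaw az deg 71.5 y [-0.948  0.317 -0.   ]
[430, 420, 330] -> cm [-12.49 -27.46 -14.01]
[560, 150, 330] -> cm [-12.47 -48.35 -35.49]
[530, -229, 300] -> cm [ -9.43 -57.53 -72.38]
```

Emit:
arm_command(increments=[{"grip":-1,"dx":-6,"dy":-5,"dz":-2,"yaw":0.1},{"grip":-1,"dx":-12.5,"dy":-10,"dz":-4.5,"yaw":0.2},{"grip":-1,"dx":-12.5,"dy":-15,"dz":-7,"yaw":0.3},{"grip":-1,"dx":-12.5,"dy":-20,"dz":-10,"yaw":0.4},{"grip":-1,"dx":-12.5,"dy":-25,"dz":-12.5,"yaw":0.5},{"grip":-1,"dx":-12.5,"dy":-29,"dz":-16,"yaw":0.6},{"grip":-1,"dx":-12.5,"dy":-33,"dz":-20,"yaw":0.7},{"grip":-1,"dx":-12.5,"dy":-37,"dz":-24,"yaw":0.8},{"grip":-1,"dx":-12.5,"dy":-41,"dz":-28,"yaw":0.9},{"grip":-1,"dx":-12.5,"dy":-45,"dz":-32,"yaw":1.0},{"grip":-1,"dx":-12.5,"dy":-48.3,"dz":-35.5,"yaw":1.1},{"grip":-1,"dx":-12.5,"dy":-50,"dz":-40,"yaw":1.2}], grip_force=20)

```text
clock: 1.65
eef_pos: [562.0, 100.5, 330.1]
eef_rot: [-0.016, 0.707, 0.015, 0.707]
wrist_force: [1.4, -1.2, -0.1]
width: 0.6
```

```bash
python3 -c "
from h import *
st();inc([530,-227,300],[530,-227,200])"
```

```text
t 1.65 pos [562.  100.5 330.1] F [ 1.42 -1.19 -0.14] w 0.6 q [-0.79  0.18  0.58  1.71 -0.1   1.29 -0.14]
x [-0.    -0.001 -1.   ] jaw az deg 2.5 y [-0.044  0.999 -0.001]
[530, -227, 300] -> cm [  3.04 -32.58  -4.65]
[530, -227, 200] -> cm [ 13.04 -32.57  -4.65]
```

Emit:
arm_command(increments=[{"grip":-1,"dx":1,"dy":-6,"dz":-0.9,"yaw":0.07},{"grip":-1,"dx":2,"dy":-12,"dz":-1.8,"yaw":0.07},{"grip":-1,"dx":3,"dy":-18,"dz":-2.7,"yaw":0.07},{"grip":-1,"dx":3,"dy":-24,"dz":-3.6,"yaw":0.07},{"grip":-1,"dx":3,"dy":-29,"dz":-4.3,"yaw":0.07},{"grip":-1,"dx":3,"dy":-32.6,"dz":-4.6,"yaw":0.07},{"grip":-1,"dx":3,"dy":-32.6,"dz":-4.6,"yaw":0.07}])

```text
clock: 2.52
eef_pos: [530.1, -228.6, 300.4]
eef_rot: [0.009, 0.707, -0.01, 0.707]
wrist_force: [-1.3, 1.0, 0.3]
width: 0.4
```

```bash
python3 -c "
from h import *
import cv2
st();inc([530,-227,160],[530,-94,160],[530,-94,250])
cv2.imwrite('pics/s1.png',r.camera('scene'))"
```

```text
t 2.52 pos [ 530.1 -228.6  300.4] F [-1.27  1.04  0.31] w 0.4 q [-0.35  0.24  0.78  1.74 -0.17  1.23  0.45]
x [-0.    -0.001 -1.   ] jaw az deg -1.5 y [ 0.027  1.    -0.001]
[530, -227, 160] -> cm [ 1.404e+01  1.800e-01 -1.000e-02]
[530, -94, 160] -> cm [14.03 13.47 -0.36]
[530, -94, 250] -> cm [ 5.03 13.46 -0.36]
```

View pics/s1.png

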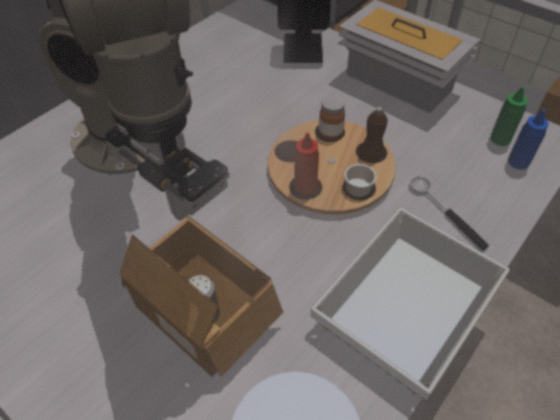

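```bash
python3 -c "
from h import *
import cv2
print(proj('scene',[[530,-228,300],[530,-228,400],[0,0,0]]),proj('top',[[530,-228,300]]))
cv2.imwrite('pics/t1.png',r.camera('top'));cv2.imwrite('pics/s1b.png',r.camera('scene'));cv2.imwrite('pics/w1.png',r.camera('wrist'));st()"
```

```text
[[181.75400735 214.69499577]
 [169.69017666 169.72725637]
 [126.10602531 133.98452463]] [[399.16668468 189.62627099]]
t 2.73 pos [ 531.3 -224.5  300.3] F [-0.32 -0.01  0.77] w 0.3 q [-0.36  0.23  0.78  1.75 -0.17  1.23  0.45]
x [-0.  0. -1.] jaw az deg -1.2 y [0.021 1.    0.   ]
```

View pics/t1.png

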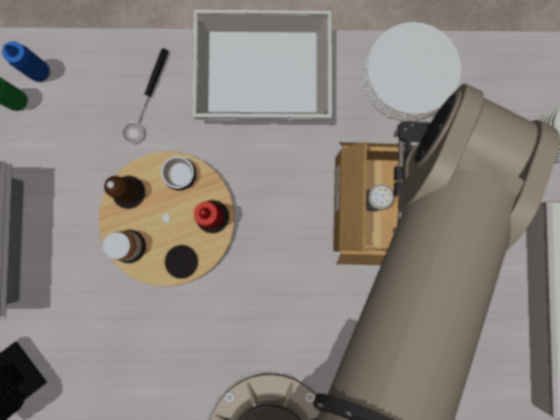

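View pics/s1b.png

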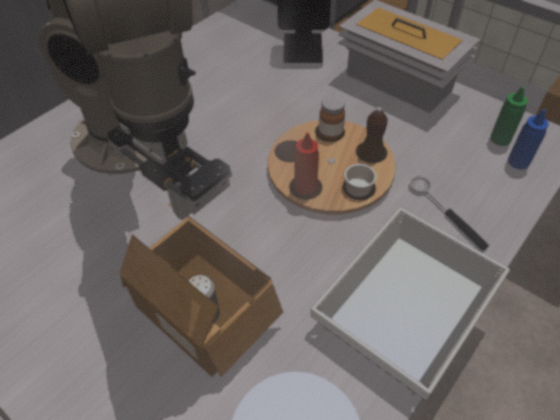

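View pics/w1.png

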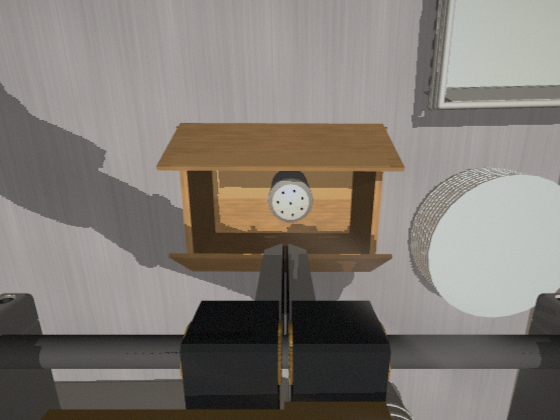

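Emit:
arm_command(increments=[{"grip":-1,"dx":5,"dy":0,"dz":0,"yaw":0},{"grip":-1,"dx":10,"dy":0,"dz":0,"yaw":0},{"grip":-1,"dx":14,"dy":0,"dz":0,"yaw":0},{"grip":-1,"dx":14,"dy":1,"dz":0,"yaw":0},{"grip":-1,"dx":14,"dy":2.5,"dz":-0.05,"yaw":0},{"grip":-1,"dx":14,"dy":4.5,"dz":-0.1,"yaw":0},{"grip":-1,"dx":14,"dy":6.5,"dz":-0.1,"yaw":0},{"grip":-1,"dx":14,"dy":8.5,"dz":-0.2,"yaw":0},{"grip":-1,"dx":14,"dy":10,"dz":-0.2,"yaw":0},{"grip":-1,"dx":14,"dy":11.5,"dz":-0.3,"yaw":0},{"grip":-1,"dx":14,"dy":13.2,"dz":-0.3,"yaw":0},{"grip":-1,"dx":14,"dy":13.2,"dz":-0.3,"yaw":0}])

```text
clock: 4.22
eef_pos: [531.2, -92.1, 160.5]
eef_rot: [0.007, 0.707, -0.007, 0.707]
wrist_force: [-0.9, 0.5, 0.6]
width: 0.8
```

```bash
python3 -c "
from h import *
import cv2
cv2.imwrite('pics/s2.png',r.camera('scene'));st()"
```

```text
t 4.28 pos [531.  -93.1 160.5] F [ 0.04 -0.8  -0.96] w 0.2 q [-0.53  0.31  0.71  1.99 -0.25  0.93  0.28]
x [-0.  0. -1.] jaw az deg -1.2 y [0.021 1.    0.   ]
```

View pics/s2.png

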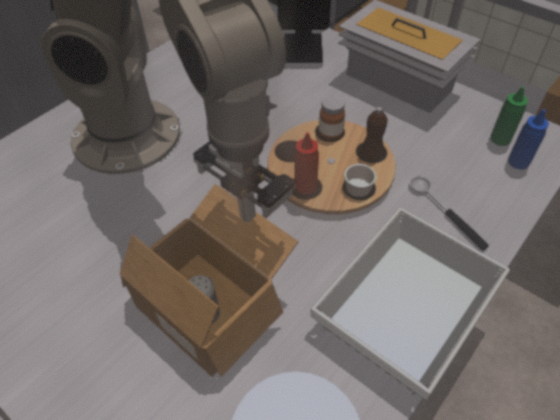

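Flap_a is now folded well back, with the finger at about (247,215) on it. Flap_b comes next, with a straight sweep towards -y.

Emit:
arm_command(increments=[{"grip":-1,"dx":-0.5,"dy":-4,"dz":0,"yaw":0},{"grip":-1,"dx":0,"dy":-9,"dz":0,"yaw":0},{"grip":-1,"dx":0,"dy":-14,"dz":0,"yaw":0},{"grip":-1,"dx":0,"dy":-16,"dz":0,"yaw":0},{"grip":-1,"dx":0,"dy":-18,"dz":0,"yaw":0},{"grip":-1,"dx":0,"dy":-20,"dz":0,"yaw":0},{"grip":-1,"dx":0,"dy":-22,"dz":0,"yaw":0},{"grip":-1,"dx":0,"dy":-23.5,"dz":0,"yaw":0},{"grip":-1,"dx":0,"dy":-25,"dz":0,"yaw":0},{"grip":-1,"dx":0,"dy":-26.5,"dz":0,"yaw":0},{"grip":-1,"dx":0,"dy":-28,"dz":0,"yaw":0},{"grip":-1,"dx":0,"dy":-28,"dz":0,"yaw":0}])

```text
clock: 5.78
eef_pos: [524.3, -375.1, 160.5]
eef_rot: [0.008, 0.707, -0.009, 0.707]
wrist_force: [0.0, 0.2, -1.1]
width: 0.4
```

```bash
python3 -c "
from h import *
import cv2
cv2.imwrite('pics/s3.png',r.camera('scene'));st();inc([537,-235,160],[537,-235,230])"
```

```text
t 5.83 pos [ 524.5 -374.2  160.4] F [ 0.05  0.51 -0.43] w 0.5 q [ 0.01  0.5   0.71  1.75 -0.37  1.03  0.83]
x [-0. -0. -1.] jaw az deg -1.3 y [ 0.023  1.    -0.   ]
[537, -235, 160] -> cm [ 0.04 13.95  0.93]
[537, -235, 230] -> cm [-6.96 13.94  0.92]
```

View pics/s3.png

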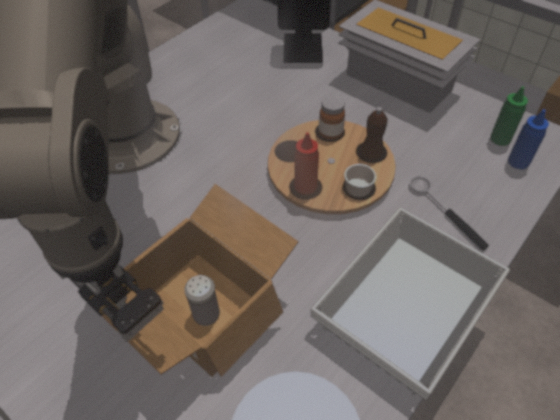

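Both flaps are now folded back and the shaker stands clear, with its lid at (201,288) and its foot at about (206,318). I'll go over it with the jaws opening.

Emit:
arm_command(increments=[{"grip":-1,"dx":-4,"dy":3,"dz":0,"yaw":0},{"grip":1,"dx":-7,"dy":8,"dz":0.5,"yaw":0},{"grip":1,"dx":-7,"dy":12,"dz":0.9,"yaw":0},{"grip":1,"dx":-7,"dy":14,"dz":0.9,"yaw":0},{"grip":1,"dx":-7,"dy":14,"dz":0.9,"yaw":0},{"grip":1,"dx":-7,"dy":14,"dz":0.9,"yaw":0}])

```text
clock: 6.58
eef_pos: [536.8, -234.3, 230.6]
eef_rot: [0.008, 0.707, -0.008, 0.707]
wrist_force: [-0.2, -0.4, 0.3]
width: 47.3
```

```bash
python3 -c "
from h import *
import cv2,json
m=r.camera_model('wrist');w=r.camera('wrist');s=r.camera('scene');st();t=r.camera('top')
np.save('mw.npy',m,allow_pickle=True)
cv2.imwrite('pics/w4.png',w);cv2.imwrite('pics/s4.png',s)
cv2.imwrite('pics/s4c.png',cv2.resize(cv2.convertScaleAbs(s[180:380,90:310],alpha=1.6),None,fx=3,fy=3,interpolation=cv2.INTER_CUBIC))
cv2.imwrite('pics/t4.png',t)"
```

```text
t 6.67 pos [ 536.6 -234.9  230.5] F [-0.44  0.59 -0.77] w 55.0 q [-0.3   0.32  0.76  1.82 -0.24  1.1   0.52]
x [-0. -0. -1.] jaw az deg -1.3 y [ 0.023  1.    -0.   ]
```

View pics/w4.png

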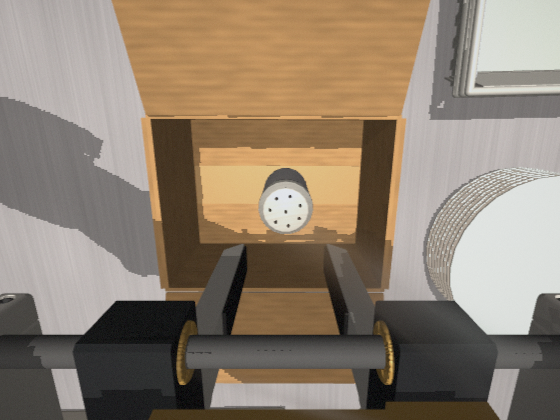

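View pics/s4c.png

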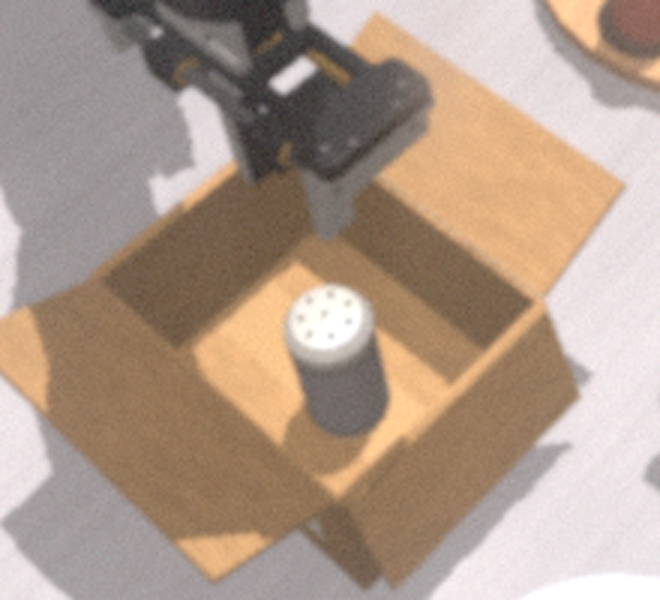

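View pics/t4.png

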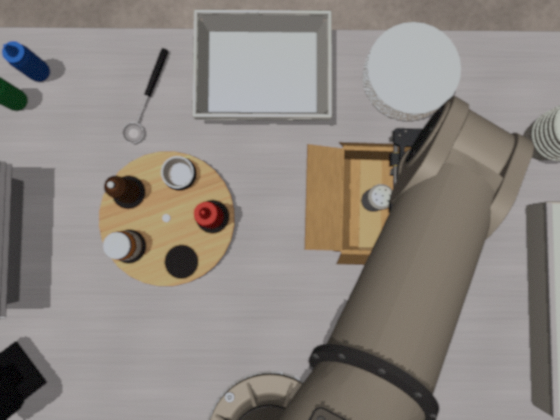

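```bash
python3 -c "
from h import *
from scipy.optimize import least_squares
m=np.load('mw.npy',allow_pickle=True).item()
print('wrist',[ray('wrist',(286,208),z,m).round(1) for z in(104,110,116)])
ms=r.camera_model('scene')
def sil(x,y,z,R):
    a=np.linspace(0,2*np.pi,181);return proj('scene',np.c_[x+R*np.cos(a),y+R*np.sin(a),0*a+z],ms)
C=lambda u,v:(90+u/3,180+v/3)
# bottom extreme & left,right of the foot ellipse
def f(p):
    b=sil(p[0],p[1],4,27);l=sil(p[0],p[1],104,27.5)
    return [b[:,1].max()-C(0,437)[1],b[:,0].max()-C(388,0)[0],b[:,0].min()-C(309,0)[0],l[:,0].min()-C(285,0)[0],l[:,0].max()-C(374,0)[0]]
s=least_squares(f,[537,-235]);print(s.x,np.round(s.fun,2))
"

```

```text
wrist [array([ 538.1, -237.7,  104. ]), array([ 538.1, -236.1,  110. ]), array([ 538.1, -234.4,  116. ])]
[ 538.84404686 -236.88389895] [-0.04  0.96 -0.16 -0.69 -0.04]
```

Emit:
arm_command(increments=[{"grip":1,"dx":2,"dy":-0.14,"dz":0.14,"yaw":0},{"grip":1,"dx":4,"dy":-0.14,"dz":0.14,"yaw":0},{"grip":1,"dx":7,"dy":-0.14,"dz":0.14,"yaw":0},{"grip":1,"dx":11,"dy":-0.14,"dz":0.14,"yaw":0},{"grip":1,"dx":15,"dy":-0.14,"dz":0.14,"yaw":0},{"grip":1,"dx":17,"dy":-0.14,"dz":0.14,"yaw":0},{"grip":1,"dx":17,"dy":-0.14,"dz":0.14,"yaw":0}])

```text
clock: 7.6
eef_pos: [537.3, -235.5, 59.2]
eef_rot: [0.008, 0.708, -0.008, 0.706]
wrist_force: [0.1, -0.3, 0.8]
width: 94.0
```

```bash
python3 -c "
from h import *
import cv2
cv2.imwrite('pics/w5.png',r.camera('wrist'));st()"
```

```text
t 7.65 pos [ 538.1 -235.8   60.5] F [0.07 0.06 0.32] w 93.5 q [-0.18  0.53  0.63  1.95 -0.43  0.79  0.67]
x [-0.001 -0.    -1.   ] jaw az deg -1.3 y [ 0.023  1.    -0.   ]
```

View pics/w5.png

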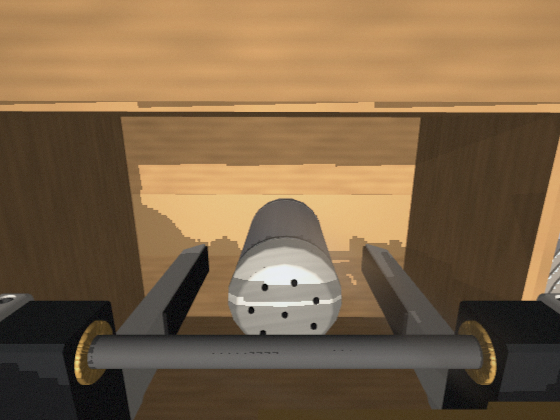

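The shaker stands midway between the jaws, its lid centred at (285,305) and the fingers at 208 and 362. I'll close on it.

Emit:
arm_command(increments=[{"grip":-1,"dx":0,"dy":0,"dz":0,"yaw":0},{"grip":-1,"dx":0,"dy":0,"dz":0,"yaw":0},{"grip":-1,"dx":0,"dy":0,"dz":0,"yaw":0},{"grip":-1,"dx":0,"dy":0,"dz":0,"yaw":0},{"grip":-1,"dx":0,"dy":0,"dz":0,"yaw":0},{"grip":-1,"dx":0,"dy":0,"dz":0,"yaw":0},{"grip":-1,"dx":0,"dy":0,"dz":0,"yaw":0}], grip_force=25)

```text
clock: 8.52
eef_pos: [538.3, -235.3, 60.6]
eef_rot: [0.008, 0.707, -0.008, 0.707]
wrist_force: [-0.4, -0.0, 5.0]
width: 53.9
```

```bash
python3 -c "
from h import *
st()"
```

```text
t 8.53 pos [ 538.3 -235.3   60.6] F [-0.43 -0.    4.96] w 53.9 q [-0.18  0.53  0.63  1.95 -0.43  0.79  0.68]
x [ 0. -0. -1.] jaw az deg -1.3 y [ 0.022  1.    -0.   ]
```

Emit:
arm_command(increments=[{"grip":-1,"dx":-0.5,"dy":0,"dz":0,"yaw":0},{"grip":-1,"dx":-2,"dy":0,"dz":0,"yaw":0},{"grip":-1,"dx":-5,"dy":0,"dz":0,"yaw":0},{"grip":-1,"dx":-9,"dy":0,"dz":0,"yaw":0},{"grip":-1,"dx":-14,"dy":0,"dz":0,"yaw":0},{"grip":-1,"dx":-19,"dy":0,"dz":0,"yaw":0},{"grip":-1,"dx":-22,"dy":0,"dz":0,"yaw":0},{"grip":-1,"dx":-23,"dy":0,"dz":0,"yaw":0},{"grip":-1,"dx":-23,"dy":0,"dz":0,"yaw":0}])

```text
clock: 9.65
eef_pos: [538.1, -235.2, 290.4]
eef_rot: [0.008, 0.707, -0.008, 0.707]
wrist_force: [-0.2, 0.4, -2.5]
width: 54.3
```

```bash
python3 -c "
from h import *
import cv2
cv2.imwrite('pics/s6.png',r.camera('scene'));st();inc([394,201,290])"
```

```text
t 9.7 pos [ 537.9 -235.   289.6] F [-1.7  -0.33 -3.13] w 53.9 q [-0.34  0.27  0.79  1.74 -0.2   1.22  0.49]
x [-0.001  0.    -1.   ] jaw az deg -1.3 y [0.022 1.    0.   ]
[394, 201, 290] -> cm [-1.000e-02  4.327e+01 -1.534e+01]
```

View pics/s6.png

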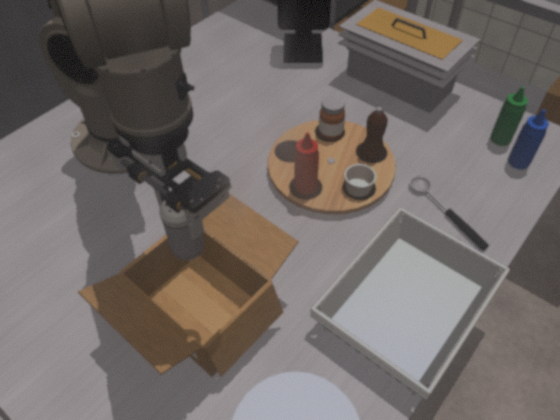

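The shaker is lifted upright in the grip, at about (185,230), with a load of roughly -2.5 N. Both flaps stay folded back. I'll carry it to above the pad and turn the jaws radial to the disc.

Emit:
arm_command(increments=[{"grip":-1,"dx":0,"dy":1.5,"dz":-0.5,"yaw":0},{"grip":-1,"dx":0,"dy":5,"dz":-1.8,"yaw":-0.04},{"grip":-1,"dx":0,"dy":10,"dz":-3.5,"yaw":-0.09},{"grip":-1,"dx":0,"dy":15,"dz":-5.3,"yaw":-0.14},{"grip":-1,"dx":0,"dy":20,"dz":-7.1,"yaw":-0.19},{"grip":-1,"dx":0,"dy":25,"dz":-8.9,"yaw":-0.24},{"grip":-1,"dx":0,"dy":30,"dz":-10.6,"yaw":-0.29},{"grip":-1,"dx":0,"dy":35,"dz":-12.4,"yaw":-0.33},{"grip":-1,"dx":0,"dy":39,"dz":-13.8,"yaw":-0.36},{"grip":-1,"dx":0,"dy":42,"dz":-14.9,"yaw":-0.38},{"grip":-1,"dx":0,"dy":43.3,"dz":-15.3,"yaw":-0.38},{"grip":-1,"dx":0,"dy":43.3,"dz":-15.3,"yaw":-0.38}])

```text
clock: 11.2
eef_pos: [394.4, 201.1, 289.9]
eef_rot: [-0.126, 0.696, 0.126, 0.695]
wrist_force: [0.3, 0.0, -2.5]
width: 53.8
```

```bash
python3 -c "
from h import *
import cv2
s=r.camera('scene');st();inc([394,201,240],[394,201,100])
w=r.camera('wrist');cv2.imwrite('pics/w7.png',w);cv2.imwrite('pics/s7.png',s);cv2.imwrite('pics/t7.png',r.camera('top'))"
```

```text
t 11.25 pos [394.8 200.3 290.1] F [-0.29 -0.68 -1.97] w 54.3 q [-0.96 -0.06  0.33  2.    0.02  1.2  -0.28]
x [-0.    -0.001 -1.   ] jaw az deg 20.5 y [-0.35   0.937 -0.001]
[394, 201, 240] -> cm [ 5.01  0.1  -0.05]
[394, 201, 100] -> cm [19.01  0.11 -0.04]
```

View pics/s7.png

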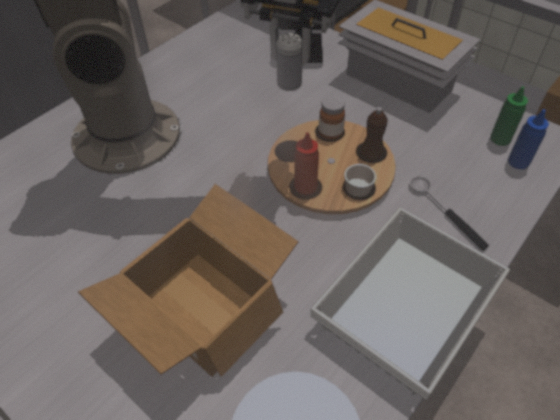

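View pics/w7.png

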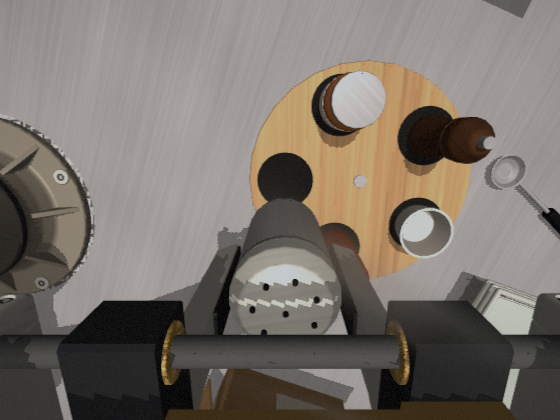

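View pics/t7.png

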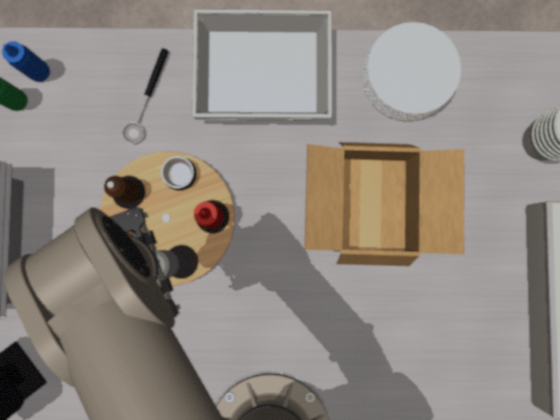

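```bash
python3 -c "
from h import *
p=ray('wrist',(285.5,178),30);d=ray('wrist',(360,182),30);print(p,d,np.hypot(*(p-d)[:2]))
print('scene disc',ray('scene',(331,161),30),ray('scene',(289,150),30))"
```

```text
[394.5704737  203.46626561  30.        ] [494.35069925 234.61291021  30.        ] 104.52849793642895
scene disc [495.50931427 234.1275596   30.        ] [392.60548064 199.74185151  30.        ]
```

Emit:
arm_command(increments=[{"grip":-1,"dx":1,"dy":0.05,"dz":-0.02,"yaw":0},{"grip":-1,"dx":4,"dy":0.05,"dz":-0.02,"yaw":0},{"grip":-1,"dx":8,"dy":0.05,"dz":-0.02,"yaw":0},{"grip":-1,"dx":12,"dy":0.05,"dz":-0.02,"yaw":0},{"grip":-1,"dx":15,"dy":0.05,"dz":-0.02,"yaw":0},{"grip":-1,"dx":17,"dy":0.05,"dz":-0.02,"yaw":0},{"grip":-1,"dx":18,"dy":0.05,"dz":-0.02,"yaw":0},{"grip":-1,"dx":18.5,"dy":0.05,"dz":-0.02,"yaw":0},{"grip":-1,"dx":18.5,"dy":0.05,"dz":-0.02,"yaw":0},{"grip":-1,"dx":18.5,"dy":0.05,"dz":-0.02,"yaw":0}])

```text
clock: 12.6
eef_pos: [394.8, 201.6, 106.0]
eef_rot: [-0.126, 0.696, 0.126, 0.696]
wrist_force: [1.3, -0.6, -2.6]
width: 54.1
```

```bash
python3 -c "
from h import *
import cv2
m=r.camera_model('wrist');np.save('mw.npy',m,allow_pickle=True)
w=r.camera('wrist');cv2.imwrite('pics/w8.png',w);s=r.camera('scene');st()
cv2.imwrite('pics/s8.png',cv2.resize(s[20:220,220:420],None,fx=3,fy=3,interpolation=cv2.INTER_CUBIC))"
```

```text
t 12.7 pos [394.7 201.6 106. ] F [-0.61 -0.02 -2.46] w 54.3 q [-0.93  0.18  0.35  2.22 -0.09  0.75 -0.16]
x [ 0.001  0.001 -1.   ] jaw az deg 20.5 y [-0.35   0.937  0.   ]
```

View pics/w8.png

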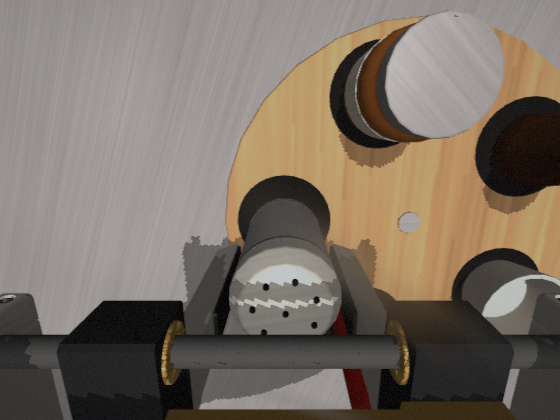

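View pics/s8.png

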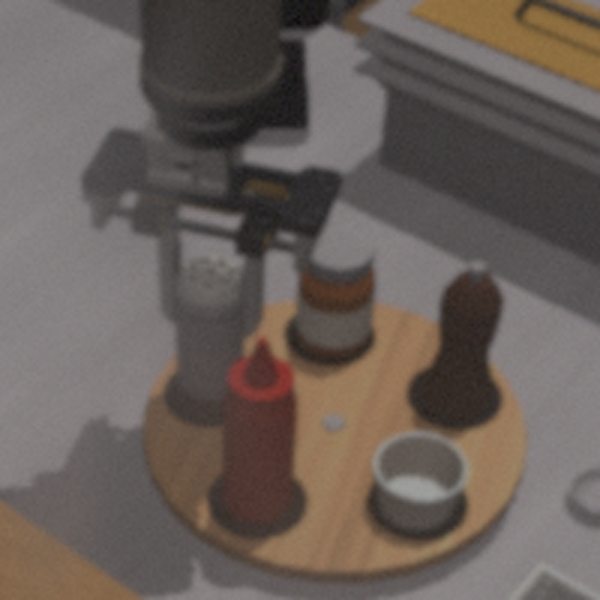

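```bash
python3 -c "
from h import *
from scipy.optimize import least_squares
m=np.load('mw.npy',allow_pickle=True).item()
a=np.linspace(0,2*np.pi,361)
c=lambda x,y,z,R:proj('wrist',np.c_[x+R*np.cos(a),y+R*np.sin(a),0*a+z],m)
def f(p):
    q=c(*p,30,39);return [q[:,0].min()-238.5,q[:,0].max()-330,q[:,1].min()-176]
s=least_squares(f,[394,201]);print('pad',s.x,s.fun)
b=c(394.7,201.6,49.4,27);print('shaker bottom predicted',b.min(0),b.max(0))
print('disc',ray('wrist',(409,222),30,m))
import cv2
w=cv2.imread('pics/w8.png');cv2.imwrite('pics/w8c.png',cv2.resize(w[160:300,200:370],None,fx=4,fy=4))"
```

```text
pad [395.07788017 199.87327824] [-0.51459297  0.51458349  0.04001917]
shaker bottom predicted [250.04230509 193.65961112] [318.99981906 259.0769826 ]
disc [493.66840602 236.71163623  30.        ]
```

View pics/w8c.png

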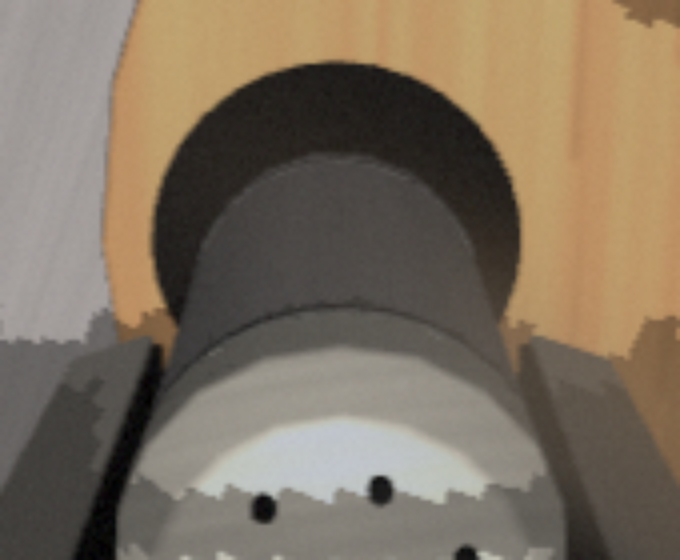

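The shaker is centred over the pad to within about 2 mm, with 12 mm of margin. I'll lower it slowly and watch the force.

Emit:
arm_command(increments=[{"grip":-1,"dx":0.5,"dy":0,"dz":0,"yaw":0},{"grip":-1,"dx":1.0,"dy":0,"dz":0,"yaw":0},{"grip":-1,"dx":1.3,"dy":0,"dz":0,"yaw":0},{"grip":-1,"dx":1.5,"dy":0,"dz":0,"yaw":0},{"grip":-1,"dx":1.6,"dy":0,"dz":0,"yaw":0},{"grip":-1,"dx":1.65,"dy":0,"dz":0,"yaw":0},{"grip":-1,"dx":1.65,"dy":0,"dz":0,"yaw":0},{"grip":-1,"dx":1.65,"dy":0,"dz":0,"yaw":0}])

```text
clock: 13.7
eef_pos: [394.5, 201.4, 89.0]
eef_rot: [-0.126, 0.696, 0.126, 0.696]
wrist_force: [0.2, -0.1, -2.0]
width: 53.8
```

```bash
python3 -c "
from h import *
st()"
```

```text
t 13.7 pos [394.5 201.4  89. ] F [ 0.22 -0.06 -1.96] w 53.8 q [-0.92  0.21  0.34  2.23 -0.11  0.71 -0.15]
x [ 0.  0. -1.] jaw az deg 20.5 y [-0.35   0.937  0.   ]
```

Emit:
arm_command(increments=[{"grip":-1,"dx":0.05,"dy":0,"dz":0,"yaw":0},{"grip":-1,"dx":0.1,"dy":0,"dz":0,"yaw":0},{"grip":-1,"dx":0.15,"dy":0,"dz":0,"yaw":0},{"grip":-1,"dx":0.15,"dy":0,"dz":0,"yaw":0}])

```text
clock: 14.2
eef_pos: [394.4, 201.4, 87.4]
eef_rot: [-0.126, 0.696, 0.126, 0.696]
wrist_force: [-0.4, -0.5, -3.1]
width: 53.9
```

Emit:
arm_command(increments=[{"grip":-1,"dx":0.03,"dy":0,"dz":0,"yaw":0},{"grip":-1,"dx":0.06,"dy":0,"dz":0,"yaw":0},{"grip":-1,"dx":0.06,"dy":0,"dz":0,"yaw":0}])

```text
clock: 14.58
eef_pos: [394.4, 201.4, 86.9]
eef_rot: [-0.126, 0.696, 0.126, 0.696]
wrist_force: [0.3, -1.2, -2.3]
width: 54.1
```

Emit:
arm_command(increments=[{"grip":-1,"dx":0.03,"dy":0,"dz":0,"yaw":0},{"grip":-1,"dx":0.05,"dy":0,"dz":0,"yaw":0},{"grip":-1,"dx":0.05,"dy":0,"dz":0,"yaw":0}])

```text
clock: 14.95
eef_pos: [394.5, 201.4, 86.5]
eef_rot: [-0.126, 0.696, 0.126, 0.696]
wrist_force: [-2.3, -0.4, 4.7]
width: 53.8
```

```bash
python3 -c "
from h import *
import cv2
st();cv2.imwrite('pics/w9.png',r.camera('wrist'));st()"
```

```text
t 14.95 pos [394.5 201.4  86.5] F [-2.25 -0.42  4.68] w 53.8 q [-0.92  0.22  0.34  2.24 -0.11  0.7  -0.14]
x [-0.  0. -1.] jaw az deg 20.5 y [-0.35   0.937  0.   ]
t 15.0 pos [394.5 201.5  86.6] F [-2.47 -0.8   5.45] w 54.3 q [-0.92  0.22  0.34  2.24 -0.11  0.7  -0.14]
x [ 0.  0. -1.] jaw az deg 20.5 y [-0.35   0.937  0.   ]
```

It's in contact, with the force going from -2.4 to about +5 N at TCP z = 86.5, as predicted. I'll ease off slightly, soften the grip, then open in small steps.

Emit:
arm_command(increments=[{"grip":-1,"dx":-0.02,"dy":0,"dz":0,"yaw":0},{"grip":-1,"dx":-0.03,"dy":0,"dz":0,"yaw":0},{"grip":-1,"dx":-0.03,"dy":0,"dz":0,"yaw":0}], grip_force=10)

```text
clock: 15.38
eef_pos: [394.4, 201.4, 86.6]
eef_rot: [-0.126, 0.696, 0.126, 0.696]
wrist_force: [0.6, -0.5, -2.7]
width: 54.2
```

Emit:
arm_command(increments=[{"grip":-1,"dx":0,"dy":0,"dz":0,"yaw":0},{"grip":-1,"dx":0,"dy":0,"dz":0,"yaw":0}], grip_force=3)

```text
clock: 15.62
eef_pos: [394.5, 201.4, 86.7]
eef_rot: [-0.126, 0.696, 0.126, 0.696]
wrist_force: [0.8, 0.5, -2.1]
width: 54.4
```

Emit:
arm_command(increments=[{"grip":-1,"dx":0.02,"dy":0,"dz":0,"yaw":0},{"grip":-1,"dx":0.02,"dy":0,"dz":0,"yaw":0},{"grip":-1,"dx":0.02,"dy":0,"dz":0,"yaw":0}])

```text
clock: 16.0
eef_pos: [394.5, 201.4, 86.5]
eef_rot: [-0.126, 0.696, 0.126, 0.696]
wrist_force: [-0.0, -0.4, -1.7]
width: 54.3
```

Emit:
arm_command(increments=[{"grip":-1,"dx":0.015,"dy":0,"dz":0,"yaw":0},{"grip":-1,"dx":0.015,"dy":0,"dz":0,"yaw":0},{"grip":-1,"dx":0.015,"dy":0,"dz":0,"yaw":0}])

```text
clock: 16.38
eef_pos: [394.5, 201.4, 86.4]
eef_rot: [-0.126, 0.696, 0.126, 0.696]
wrist_force: [-1.7, -0.5, 4.3]
width: 54.5
```

Emit:
arm_command(increments=[{"grip":0.16,"dx":0,"dy":0,"dz":0,"yaw":0},{"grip":0.18,"dx":0,"dy":0,"dz":0,"yaw":0},{"grip":0.2,"dx":0,"dy":0,"dz":0,"yaw":0},{"grip":0.24,"dx":0,"dy":0,"dz":0,"yaw":0},{"grip":0.3,"dx":0,"dy":0,"dz":0,"yaw":0},{"grip":0.36,"dx":0,"dy":0,"dz":0,"yaw":0},{"grip":0.42,"dx":0,"dy":0,"dz":0,"yaw":0},{"grip":0.48,"dx":0,"dy":0,"dz":0,"yaw":0},{"grip":0.5,"dx":0,"dy":0,"dz":0,"yaw":0}])

```text
clock: 17.5
eef_pos: [394.5, 201.4, 86.3]
eef_rot: [-0.126, 0.696, 0.126, 0.696]
wrist_force: [0.4, 1.0, 0.6]
width: 70.6
```

```bash
python3 -c "
from h import *
import cv2
st();cv2.imwrite('pics/w10.png',r.camera('wrist'));st()"
```

```text
t 17.5 pos [394.5 201.4  86.3] F [0.37 1.02 0.58] w 70.6 q [-0.92  0.22  0.34  2.24 -0.11  0.7  -0.14]
x [-0. -0. -1.] jaw az deg 20.5 y [-0.35   0.937 -0.   ]
t 17.55 pos [394.5 201.4  86.3] F [-0.81 -0.11 -0.06] w 70.5 q [-0.92  0.22  0.34  2.24 -0.11  0.7  -0.14]
x [-0.  0. -1.] jaw az deg 20.5 y [-0.35   0.937  0.   ]
```

View pics/w10.png

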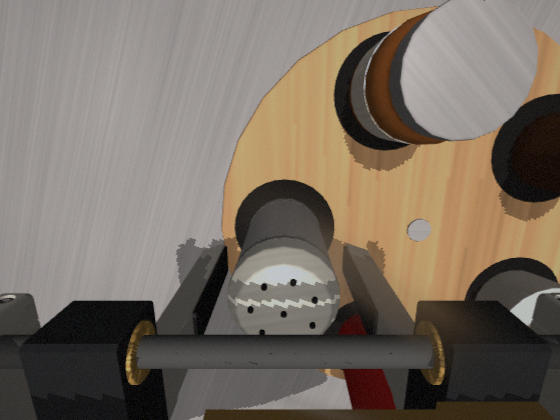

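The shaker stands free, with a gap to each finger at about (225,260) and (345,260). The wrist force is near zero. I'll retreat straight up.

Emit:
arm_command(increments=[{"grip":0.5,"dx":-0.5,"dy":0,"dz":0,"yaw":0},{"grip":0.5,"dx":-2,"dy":0,"dz":0,"yaw":0},{"grip":0.5,"dx":-5,"dy":0,"dz":0,"yaw":0},{"grip":0.5,"dx":-9,"dy":0,"dz":0,"yaw":0},{"grip":0.5,"dx":-14,"dy":0,"dz":0,"yaw":0},{"grip":0.5,"dx":-19,"dy":0,"dz":0,"yaw":0},{"grip":0.5,"dx":-22,"dy":0,"dz":0,"yaw":0},{"grip":0.5,"dx":-22,"dy":-6,"dz":0,"yaw":0},{"grip":0.5,"dx":-22,"dy":-12,"dz":3,"yaw":0},{"grip":0.5,"dx":-22,"dy":-18,"dz":6,"yaw":0},{"grip":0.5,"dx":-22,"dy":-24,"dz":8,"yaw":0},{"grip":0.5,"dx":-22,"dy":-24,"dz":8,"yaw":0}])

```text
clock: 19.05
eef_pos: [554.8, 0.8, 307.2]
eef_rot: [-0.125, 0.696, 0.124, 0.696]
wrist_force: [-1.0, 0.9, 0.1]
width: 70.2
```

```bash
python3 -c "
from h import *
import cv2
st();cv2.imwrite('pics/t11.png',r.camera('top'));s=r.camera('scene');cv2.imwrite('pics/s11.png',s)
t=cv2.imread('pics/t11.png');cv2.imwrite('pics/t11c.png',cv2.resize(t[143:293,85:245],None,fx=4,fy=4,interpolation=cv2.INTER_CUBIC))"
```

```text
t 19.05 pos [554.8   0.8 307.2] F [-1.    0.87  0.13] w 70.2 q [-0.69  0.16  0.66  1.78 -0.1   1.24  0.35]
x [ 0.001 -0.002 -1.   ] jaw az deg 20.2 y [-0.346  0.938 -0.002]
```

View pics/t11c.png

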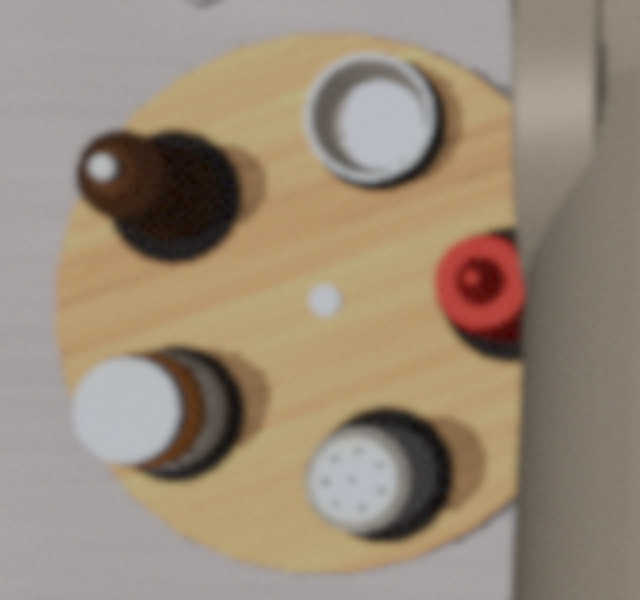

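View pics/s11.png

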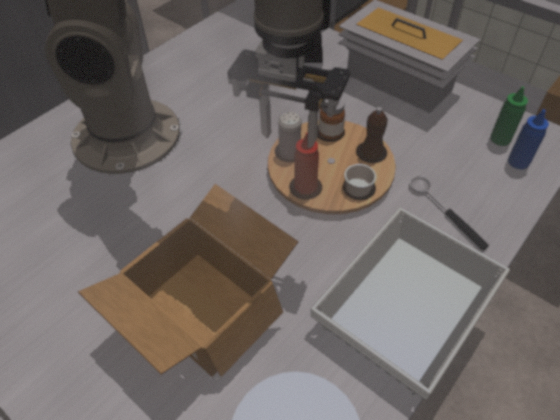

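```bash
python3 -c "
from h import *
import cv2
mt=r.camera_model('top');w=-0.0225
for s,u in((1,306),(-1,465)):
  f=lambda t:proj('top',[527.5-np.sin(w)*s*(85-84*np.cos(t)),-233.6+s*(85-84*np.cos(t)),127+84*np.sin(t)],mt)[0][0]
  ts=np.linspace(1.6,2.8,25);print(s,[(round(t,2),round(f(t),1)) for t in ts if abs(f(t)-u)<2.5])
a=cv2.imread('pics/top0.png');b=cv2.imread('pics/t11.png')
c=lambda i:np.float32(cv2.cvtColor(i,6)[150:205,100:200])
print(cv2.phaseCorrelate(c(a),c(b)))
c=lambda i:np.float32(cv2.cvtColor(i,6)[225:262,100:155])
print(cv2.phaseCorrelate(c(a),c(b)))
O=lambda u,v:(85+u/4,143+v/4)
print('lid',ray('top',O(356,481),140));st()"
```

```text
1 [(np.float64(2.65), np.float64(307.4)), (np.float64(2.7), np.float64(306.4)), (np.float64(2.75), np.float64(305.4)), (np.float64(2.8), np.float64(304.5))]
-1 [(np.float64(2.5), np.float64(462.6)), (np.float64(2.55), np.float64(463.2)), (np.float64(2.6), np.float64(463.6)), (np.float64(2.65), np.float64(464.0)), (np.float64(2.7), np.float64(464.2)), (np.float64(2.75), np.float64(464.4)), (np.float64(2.8), np.float64(464.4))]
((0.037544878358545475, -0.018512263564414155), 0.9906301005681356)
((-0.008086182354723803, -0.003998420502018263), 0.998795245885849)
lid [393.18533934 197.74076833 140.        ]
t 19.15 pos [553.6   3.6 306.8] F [ 0.12 -0.41 -0.  ] w 70.6 q [-0.7   0.16  0.66  1.78 -0.1   1.24  0.35]
x [-0. -0. -1.] jaw az deg 20.4 y [-0.348  0.937 -0.   ]
```

Everything checks out: both flaps are at about 2.6-2.7 rad, the disc image has shifted less than 0.04 px, and the shaker is about 3 mm from the pad centre. The arm is clear, so I'll hand in.

```bash
python3 -c "
from bench import r
print(r.hand_in())"
```

```text
the job is handed in; nothing more can be done
None
```

The job is done and handed in at about 19 s of the 58 s allowed; the hand-in reports no verdict.

I folded back flap_a, then flap_b, then lifted the shaker out and lowered it slowly onto the empty pad until the wrist force showed contact. I opened the jaws along the disc's radius so they would not turn it, and backed straight up.

Last checks:
- **Flaps:** both measured at about 2.6–2.7 rad in the camera images.
- **Shaker:** it stands upright, with its lid about 3 mm from the pad centre. It has 12 mm of margin before any part would leave the pad.
- **Turntable:** the top image of the disc and condiments (all but the squeeze bottle) shifted by less than 0.04 px from the start. The arm partly hid the squeeze bottle in that picture, but the visible part looked unmoved.
- **Arm:** it was clear of everything with the wrist force near zero.

Before placing, the different camera views disagreed on the pad's position by up to about 4 mm. At touchdown the shaker was pressed briefly onto the pad with about 7–8 N, after which I eased off before letting go.

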